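# Pop the fuse hatch beside the bench lathe

## Robot

A 7-joint arm with a two-finger parallel gripper is mounted at the origin on the work surface. World frame = base frame: x ahead of the robot, y to its left, z up, the work surface at z = 0. Lengths are in m, angles in rad, forces in N, time in s.
With the tool pointing down it reaches from about 0.4 to 0.85 m from the base axis. Payload 6.9 kg.
Tool frame: the origin (TCP) lies at the very end of the fingers, on their centre line; the grasp point (between the pads) lies robot.pinch_z behind it (robot.pinch_z is the distance from the TCP to the grasp point, in m); z points along the fingers, y is the line along which they close (so a half turn about z gives the same grasp; the last joint's range is limited). The gripper opens to 85 mm and grips with 20 to 120 N. Pads are 22 mm wide; open, the fingers measure 114 mm over their backs; the gripper's body (76 mm by 85 mm) begins 54 mm behind the grasp point. The pads swing forward as they close: fully open they stand 13 mm farther back than shut.
Start: joints at [-1.016, 0.507, -0.238, 1.5, 0.126, 1.149, -0.155], TCP at [0.272, 0.563, 0.231] pointing down, gripper open.
Joint ranges: [-3.08, 3.08], [-0.24, 2.05], [-1.43, 1.35], [0, 2.5], [-1.52, 4.66], [0.17, 1.96], [-2.89, 2.89]. Speed limits (rad/s): [2.39, 2.39, 3.14, 3.14, 3.14, 3.14, 3.14].

## Interface

Orientations are given as a 3x3 rotation matrix whose columns are the frame's x, y, z axes.
In Python, from bench import robot gives the robot as it stands.
- The arm moves only by the tool send_rows, never from a script. Its argument "increments" is a list of rows, each an object with "translation": the shift along the tool's x, y, z in cm, a list of three; "turn": the turn, a rotation vector about the tool's x, y, z in rad, a list of three. A call has 1 to 10 rows; each row shifts and turns the commanded pose from where the row before left it, along the tool's axes as they then stand; what a row does not reach is not made up. A row lasts 1/10 s, in which the tool goes at most 50 mm and 8.59 degrees, less where a joint would pass 70% of its speed; a pose out of reach is approached as far as the arm can. A call is refused whole if a number of a shift passes 5 or a number of a turn 0.15, either way. A call with a gripper value outside its range is refused whole. "gripper" is the finger opening in cm, from 0 to 8.54, set as the call begins (left out, the last holds). The fingers move at their own pace and stop on an object; the grip force is fixed at half the most. Time passes only in rows, so rows that do not move let the fingers close. It gives the time, the measured TCP pose, the force, the opening and the grip force at its end, in the units of the state.
- robot.sense(): the state, without advancing time (a new reading comes with each control period).
- robot.grab_frame(name): name is "scene" or "top"; returns (picture, depth): 384x512x3 uint8, red, green, blue; 384x512 float32, m along the optical axis (not along the pixel's ray), 0 where there is no reading.
- robot.calibration(name): a dict with "mtx" (3x3 intrinsics, pixels), "D" ([k1, k2, p1, p2, k3] as OpenCV has them; the pictures are not rectified), "rvec" (rotation vector, rad) and "tvec" (3), from world to camera coordinates, as OpenCV has them. Camera axes: x right, y down, z forward; pixel columns grow to the right and rows downward; lengths in m; the calibration is good to about 2 mm. A picture is of the moment at which its call begins. calibration takes no time and is no camera call.
- robot.close_job(): hands the job in; it is judged then, once.
The state is a dict: "time": time; "q": joint angles; "dq": joint speeds; "joint_torque": joint torques, N m; "eef_pos": TCP position; "tcp_rot": TCP orientation; "force": force on the tool from outside, world axes, zero at the start; "moment": the same for the moment, N m; "width": opening from 0.0 (shut) to 1.0 (fully open); "grip_force": force on a finger pad.
Only numpy, scipy, OpenCV 4.12 (cv2) and the standard library are available. Lean on these libraries where they do the work, as an engineer would, in place of code of your own. Each camera call takes 0.05 s, during which the arm holds its last target. There are 200 camera calls.

## Task

Two green housings with grey push-push hatches are screwed to the carver's bench: the narrow one is the lathe's fuse box, the wide one a battery box. With a fingertip press the fuse box's hatch once on its round pad, right down until the latch lets go, take the finger away so that the hatch pops up by itself, and leave it standing open with nothing touching it. Do not push it shut again, leave the battery hatch shut, and leave the jar, the finial and the screwdriver standing and lying where they are: lift or shift nothing.

Things in the scene. Friction and masses are not known exactly. Their poses are not given: they have to be found in the camera images.
- fuse_box: The narrow green steel housing, fixed to the bench: 140 mm deep (its x), 100 mm wide (its y; 124 over its screw feet), walls 70 mm high. Origin at the centre of its underside; its x points from the hatch free edge to the hinge. Its grey hatch, 110 mm (x) by 76 mm (y), fills the top and stands 8 mm proud of the walls (78 mm above the bench). Glass fuses show inside when open.
- fuse_hatch (a joint): Fuse hatch angle, rad: about 0 latched shut, -0.07 pressed to its stop (pad 6 mm lower), 0.42 popped open (free edge 45 mm higher). Pressing past -0.04 (pad 3.6 mm down, 3 to 4 N at the pad, more nearer the hinge) and letting go frees it; a spring opens it in about 0.3 s, following a slower finger up, and keeps it open. Pressing the open hatch fully down latches it again.
- fuse_hatch_pad (a point): Centre of the top face of the round black thumb pad (26 mm across, 6 mm high) on the fuse hatch, 90 mm from the hinge and 20 mm from the free edge, 84 mm above the bench when shut. It moves with the hatch, nearly straight up as that opens.
- fuse_hatch_follower (a joint): Hidden pin in the fuse latch, m: about 0 latched at the start, positive (to 0.014) as the latch lets go and the hatch rises, anywhere within 0.014 either way with the hatch wide open; below -0.007 at a hatch angle under 0.05 only when an opened hatch is being pushed shut again. Not needed for the job.
- battery_box: The wide green housing, fixed to the bench: 140 mm deep (its x), 180 mm wide (its y; 204 mm with feet), otherwise built like the fuse box, with a hatch 110 mm by 156 mm. Origin at the centre of its underside. To be left alone.
- battery_hatch (a joint): Angle of the battery box's hatch in rad, same kind of latch: about 0 latched shut, negative pressed, positive open. Must stay shut.
- wax_jar: Loose amber glass jar with a steel lid, 60 mm across, 65 mm high, origin under its centre. Bystander.
- finial: Loose turned ivory-coloured finial standing on the bench, 40 mm across the foot, 66 mm high, origin under its centre. Bystander.
- screwdriver: Loose screwdriver with a round wooden handle and steel shaft, 220 mm long, lying on the bench, its x axis along its length. Bystander.
Things that resemble listed ones, but are neither listed nor needed, are in the scene too. Leave any orange look-alike of the fuse_box alone.

How it is judged:
By the outcome, as a careful person would: the job done as asked, in the order asked, and still so for the second after the job is handed in, with the robot touching nothing.
It also fails if it takes over 35 s, if anything falls off the work surface, if the arm or the gripper's body presses on something with over 40 N, if the wrist force passes 120 N, or if a joint passes its speed limit or range.

## Working session

There is one attempt and no reset: what is moved stays moved. The work goes in short steps, Python scripts to look and compute and a tool call to move; the robot and the scene stay as the last step left them, time stands still between calls to the robot, and variables do not carry over. Pictures are saved under pics/ and viewed, at most 10 in all, crops included, and the job is handed in when it is done.

Besides the shell and the picture viewer there is one more tool, called after "Call:" as a command line: name --argument value ..., lists and objects as JSON in quotes. send_rows: Moves the arm, as the interface text tells. Its arguments: {"type":"object","properties":{"increments":{"type":"array"},"gripper":{"type":"number"}},"required":["increments"]}

```bash
mkdir -p pics; ls; python3 - <<'E'
from bench import robot
import cv2,numpy as np
for n in("top","scene"):
    p,d=robot.grab_frame(n); cv2.imwrite(f"pics/{n}0.png",p[:,:,::-1]); np.savez(f"{n}0.npz",p=p,d=d)
    print(n,robot.calibration(n))
s=robot.sense(); print(s["time"],s["eef_pos"],s["tcp_rot"],robot.pinch_z)
E
```

```text
pics
top {'mtx': array([[357.570599  ,   0.        , 255.15281551],
       [  0.        , 357.570599  , 189.76841206],
       [  0.        ,   0.        ,   1.        ]]), 'D': array([-0.0159729,  0.       ,  0.       ,  0.       ,  0.       ]), 'rvec': array([ 2.21266234, -2.18658135,  0.06943883]), 'tvec': array([-0.0082256 ,  0.65665911,  1.1340525 ])}
scene {'mtx': array([[381.86102816,   0.        , 260.48256534],
       [  0.        , 381.86102816, 191.53282831],
       [  0.        ,   0.        ,   1.        ]]), 'D': array([0.01910897, 0.        , 0.        , 0.        , 0.        ]), 'rvec': array([ 2.37267873,  0.6271775 , -0.24493058]), 'tvec': array([-0.57404515, -0.17757575,  1.36200278])}
0.1 [0.2715713  0.56242329 0.23051465] [[-9.00568954e-01  4.34712612e-01 -7.10460574e-04]
 [ 4.34713192e-01  9.00567832e-01 -1.42153851e-03]
 [ 2.18572196e-05 -1.58904003e-03 -9.99998737e-01]] 0.0187
```

View pics/top0.png

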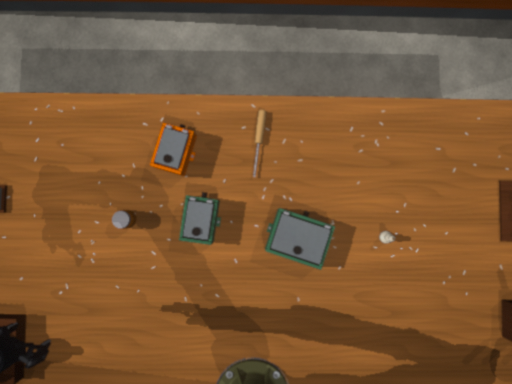

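View pics/scene0.png

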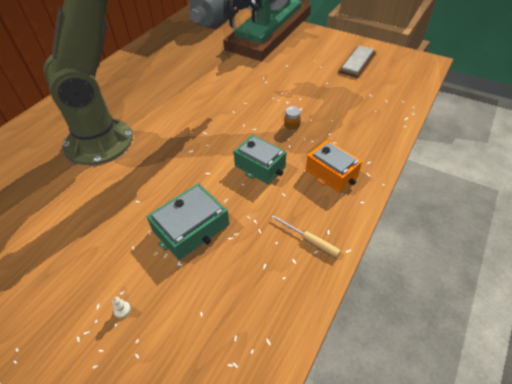

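Top view: the narrow green box is at (199,219) with its pad at (197,231). Things that could be taken for it are the orange look-alike at (172,149), with its pad at (168,158), and the wide green battery box at (300,238), with its pad at (297,250). In the scene view the same boxes are at (260,155), (333,165) and (188,218). I choose the narrow green one and check it in a crop.

```bash
cat > h.py <<'E'
import cv2,numpy as np
from bench import robot
def ray(n,uv,z):
    c=robot.calibration(n); R=cv2.Rodrigues(c["rvec"])[0]
    x=cv2.undistortPoints(np.float64([[uv]]),c["mtx"],c["D"])[0,0]
    o=-R.T@c["tvec"]; v=R.T@np.r_[x,1]; return o+v*(z-o[2])/v[2]
def blob(p,roi,thr=60):
    u0,v0,u1,v1=roi; m=(p[v0:v1,u0:u1].max(2)<thr).astype(np.uint8)
    n,l,s,c=cv2.connectedComponentsWithStats(m)
    return [(s[i,4],*(c[i]+[u0,v0]).round(1)) for i in range(1,n) if s[i,4]>8]
E
python3 - <<'E'
from h import *
t=np.load("top0.npz");s=np.load("scene0.npz")
for n,f,roi in(("top",t,(186,222,210,240)),("scene",s,(240,132,275,152))):
    for b in blob(f["p"],roi): print(n,b,ray(n,b[1:],.084))
p=t["p"]
g=((p[:,:,1].astype(int)-p[:,:,0]>15)).astype(np.uint8); g[:,:175]=0;g[:,225:]=0;g[:185]=0;g[250:]=0
r=cv2.minAreaRect(cv2.findNonZero(g)); print(r)
for c in cv2.boxPoints(r): print(c,ray("top",c,.07))
a=cv2.resize(p[180:255,160:235],(400,400),interpolation=2); b=cv2.resize(s["p"][120:195,220:295],(400,400),interpolation=2)
cv2.imwrite("pics/crop.png",np.hstack([a,b])[:,:,::-1])
E
```

```text
top (np.int32(43), np.float64(196.1), np.float64(231.1)) [0.52638055 0.17663514 0.084     ]
scene (np.int32(15), np.float64(250.7), np.float64(144.0)) [0.52616232 0.17549188 0.084     ]
((200.3999786376953, 219.69998168945312), (36.62813186645508, 45.39625930786133), 8.130102157592773)
[179.05997 239.57999] [0.49915827 0.23014422 0.07      ]
[185.47998 194.63998] [0.63637673 0.21352726 0.07      ]
[221.73999 199.81998] [0.62182792 0.10215791 0.07      ]
[215.31998 244.75998] [0.48472132 0.119479   0.07      ]
```

View pics/crop.png

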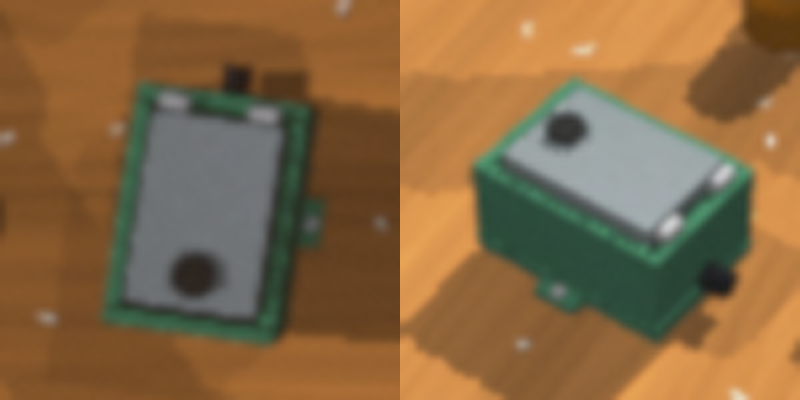

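The crop confirms it: a narrow green box with its round black pad near the robot-side edge, hinge tabs on the far side. Both views put the pad at about (0.526, 0.176). I'll shut the gripper and fly over it.

Call:
send_rows --increments '[{"translation":[-2.6,-1.6,0],"turn":[0,0,0]},{"translation":[-2.6,-1.6,0],"turn":[0,0,0]},{"translation":[-2.6,-1.6,0],"turn":[0,0,0]},{"translation":[-2.6,-1.6,0],"turn":[0,0,0]},{"translation":[-2.6,-1.6,0],"turn":[0,0,0]},{"translation":[-2.6,-1.6,0],"turn":[0,0,0]},{"translation":[-2.6,-1.6,0],"turn":[0,0,0]},{"translation":[-2.6,-1.6,0],"turn":[0,0,0]},{"translation":[-2.6,-1.6,0],"turn":[0,0,0]},{"translation":[-2.6,-1.6,0],"turn":[0,0,0]}]' --gripper 0

```text
time: 1.1
eef_pos: [0.4367, 0.3044, 0.231]
tcp_rot: [[-0.901, 0.435, -0.001], [0.435, 0.901, -0.0], [0.0, -0.001, -1.0]]
force: [-0.4, 0.2, 0.5]
width: -0.003
grip_force: 0.0
```

Call:
send_rows --increments '[{"translation":[-2.6,-1.6,0],"turn":[0,0,0]},{"translation":[-2.6,-1.6,0],"turn":[0,0,0]},{"translation":[-2.6,-1.6,0],"turn":[0,0,0]},{"translation":[-2.6,-1.6,0],"turn":[0,0,0]},{"translation":[0,0,0],"turn":[0,0,0]},{"translation":[0,0,0],"turn":[0,0,0]}]'

```text
time: 1.7
eef_pos: [0.5021, 0.2023, 0.2309]
tcp_rot: [[-0.9, 0.436, -0.001], [0.436, 0.9, -0.0], [0.001, -0.0, -1.0]]
force: [0.5, 0.3, -0.2]
width: -0.001
grip_force: 0.0
```

```bash
cat > go.py <<'E'
from h import *
s=robot.sense(); e=np.array([.526,.176,.094])-s["eef_pos"]
print(s["time"],s["eef_pos"],s["force"],s["width"],"tool cm:",(s["tcp_rot"].T@e*100).round(2), s["tcp_rot"].round(3).tolist())
E
python3 go.py
```

```text
1.7 [0.50214285 0.20228617 0.23092557] [ 0.47780116  0.27276764 -0.16044457] -0.00056649715181988 tool cm: [-3.3  -1.32 13.69] [[-0.9, 0.436, -0.001], [0.436, 0.9, -0.0], [0.001, -0.0, -1.0]]
```

Call:
send_rows --increments '[{"translation":[-1.7,-0.7,2],"turn":[0,0,0]},{"translation":[-1.6,-0.6,2],"turn":[0,0,0]},{"translation":[0,0,3],"turn":[0,0,0]},{"translation":[0,0,3],"turn":[0,0,0]},{"translation":[0,0,2],"turn":[0,0,0]},{"translation":[0,0,1],"turn":[0,0,0]},{"translation":[0,0,0],"turn":[0,0,0]},{"translation":[0,0,0],"turn":[0,0,0]}]'

```text
time: 2.5
eef_pos: [0.5264, 0.1776, 0.102]
tcp_rot: [[-0.901, 0.434, 0.001], [0.434, 0.901, 0.001], [-0.0, 0.001, -1.0]]
force: [0.2, -0.4, 1.7]
width: -0.001
grip_force: 0.0
```

```bash
python3 - <<'E'
import go
from h import *
p,_=robot.grab_frame("scene")
cv2.imwrite("pics/near.png",cv2.resize(p[85:195,190:320],(780,660*600//660),interpolation=2)[:,:,::-1])
E
```

```text
2.5 [0.52640704 0.17761307 0.10199333] [ 0.15696756 -0.39962282  1.6597849 ] -0.0010399584719241258 tool cm: [-0.03 -0.16  0.8 ] [[-0.901, 0.434, 0.001], [0.434, 0.901, 0.001], [-0.0, 0.001, -1.0]]
```

View pics/near.png

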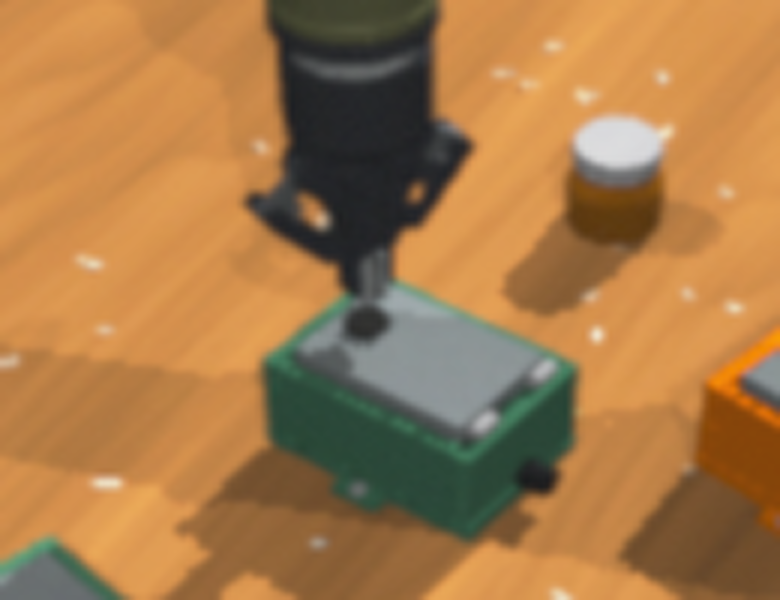

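The shut fingertips stand just above the pad: crop (368,295) over the pad at (366,322). Now I press down in small steps.

Call:
send_rows --increments '[{"translation":[0,-0.1,0.7],"turn":[0,0,0]},{"translation":[0,0,0.6],"turn":[0,0,0]},{"translation":[0,0,0.3],"turn":[0,0,0]},{"translation":[0,0,0.3],"turn":[0,0,0]},{"translation":[0,0,0],"turn":[0,0,0]},{"translation":[0,0,0],"turn":[0,0,0]}]'

```text
time: 3.15
eef_pos: [0.5254, 0.1758, 0.0823]
tcp_rot: [[-0.901, 0.435, -0.001], [0.435, 0.901, -0.0], [0.001, -0.001, -1.0]]
force: [-3.5, -0.6, 2.7]
width: 0.001
grip_force: 1.4
```

Call:
send_rows --increments '[{"translation":[0,0,0.15],"turn":[0,0,0]},{"translation":[0,0,0.15],"turn":[0,0,0]},{"translation":[0,0,0],"turn":[0,0,0]},{"translation":[0,0,0],"turn":[0,0,0]}]'

```text
time: 3.55
eef_pos: [0.5257, 0.1759, 0.0792]
tcp_rot: [[-0.901, 0.435, -0.0], [0.435, 0.901, -0.0], [0.0, -0.0, -1.0]]
force: [-1.9, -0.7, 3.7]
width: -0.001
grip_force: 1.5
```

Call:
send_rows --increments '[{"translation":[0,0,0.1],"turn":[0,0,0]},{"translation":[0,0,0.05],"turn":[0,0,0]},{"translation":[0,0,0],"turn":[0,0,0]},{"translation":[0,0,0],"turn":[0,0,0]}]'

```text
time: 3.95
eef_pos: [0.5257, 0.1759, 0.0781]
tcp_rot: [[-0.901, 0.435, 0.0], [0.435, 0.901, 0.0], [-0.0, 0.0, -1.0]]
force: [-4.0, -0.0, 6.7]
width: -0.002
grip_force: 3.5
```

The force has jumped to 6.7 N at 5.9 mm down, so the hatch is on its stop. Now I lift straight up, well clear.

Call:
send_rows --increments '[{"translation":[0,0,-1],"turn":[0,0,0]},{"translation":[0,0,-3],"turn":[0,0,0]},{"translation":[0,0,-4],"turn":[0,0,0]},{"translation":[0,0,-4],"turn":[0,0,0]},{"translation":[0,0,-3],"turn":[0,0,0]},{"translation":[2,1,0],"turn":[0,0,0]},{"translation":[3,1.5,0],"turn":[0,0,0]},{"translation":[3,1.5,0],"turn":[0,0,0]},{"translation":[0,0,0],"turn":[0,0,0]},{"translation":[0,0,0],"turn":[0,0,0]}]'

```text
time: 4.95
eef_pos: [0.4713, 0.2474, 0.2284]
tcp_rot: [[-0.901, 0.433, 0.001], [0.433, 0.901, 0.0], [-0.001, 0.001, -1.0]]
force: [0.4, -1.6, -0.3]
width: -0.0
grip_force: 0.0
```

```bash
python3 - <<'E'
import go
from h import *
p,_=robot.grab_frame("scene")
cv2.imwrite("pics/after.png",cv2.resize(p[85:265,140:370],(780,600),interpolation=2)[:,:,::-1])
E
```

```text
4.95 [0.47127246 0.24735413 0.22838303] [ 0.43900199 -1.62913685 -0.26649347] -0.0002679007759747369 tool cm: [-8.01 -4.07 13.44] [[-0.901, 0.433, 0.001], [0.433, 0.901, 0.0], [-0.001, 0.001, -1.0]]
```

View pics/after.png

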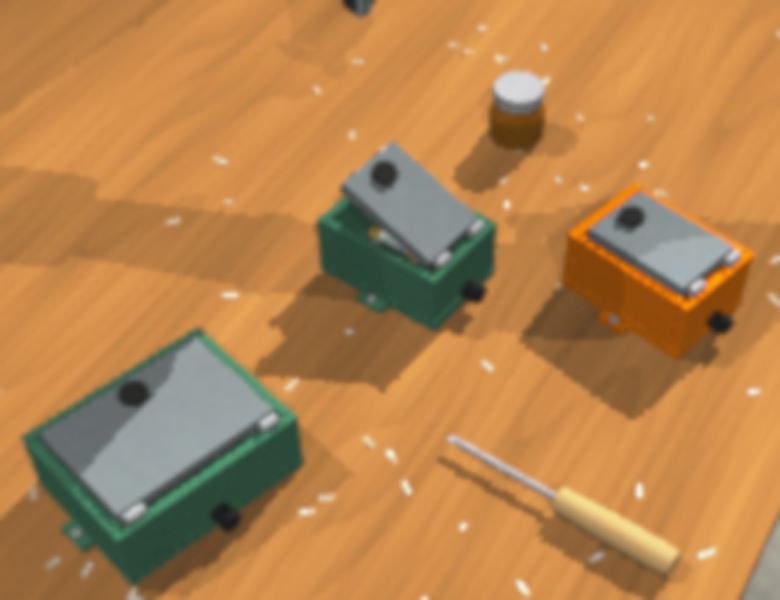

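The fuse hatch stands open with its pad at crop (384,173). The battery hatch (160,420) is shut, the jar and screwdriver have not moved, and the gripper is well clear.

```bash
python3 -c "
from bench import robot
print(robot.close_job())"
```

```text
the job is handed in; nothing more can be done
None
```

The fuse box hatch was pressed once down to its stop and released; it popped open and stands untouched, the battery hatch stayed shut and nothing else was touched, and the job was handed in about 5 s into the 35 s limit.

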